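Wind and close the ripening-room drum recorder

TASK

The drum recorder in the cheese ripening room has just been given a fresh chart: with its pens still lifted, wind its clock with the brass butterfly key on top of the drum, clockwise seen from above in repeated part turns, until it will turn no further. Then push the black-knobbed pen lever over towards the drum as far as it goes, so that the pens rest on the chart, and last swing the glazed cover over by its red handle and close it fully, letting it down without dropping it. Keep off the fine pen arms, and leave the cheese, the bottle and the crock where they stand.

Things in the scene. Friction and masses are not known exactly. Their poses are not given: they have to be found in the camera images.
- recorder: Drum recorder fixed to the bench. Green-grey base 170 x 320 x 40 mm high; origin under its centre, x across (front -x), y along, z up. White chart drum, 93 mm across, axis at x 20, y 85, top at z 147, on it a ratchet wheel (radius 28, up to z 153). Brass frame, 130 mm high, at x -23 to 33, y -130 to -100. The cover is hinged at the -y end. Numbers here are mm in this frame.
- key (a joint): Winding key's turn, rad: grows clockwise seen from above, 0 to the stop at 5.0 (fully wound); starts at 0.2 to 2.0. A click every 0.393 rad (the last at 4.93) holds it: let go, the key springs back by up to 0.39 to the last click passed. Turning takes 0.06 N m at 0, up to 0.17 N m near the stop. Backwards it is locked: do not wrench it.
- key_grip (a point): Centre of the brass butterfly key on the drum, on its turning axis (recorder 20, 85, 179) and turning with it: two round upright wings, together 64 mm wide (along this point's x), 10 thick (its y), from z 163 to 195. Its x lies along the recorder's x when the joint reads 0. Within 60 mm of the axis nothing but the key rises above z 153, so open fingers can turn round it.
- lever (a joint): Pen lever's swing, rad: at 0 it leans 0.45 from upright towards the recorder's -y (pens lifted), at 0.9 it leans 0.45 towards +y, on its stop (pens on the chart). Starts at 0 to 0.15 and stays where it is left; about 1 N at the knob moves it.
- lever_knob (a point): Centre of the black ball, 24 mm across, on top of the pen lever at the front of the base. The lever is a 7 mm rod, 60 mm from its pivot (recorder -64, 0, 44) to the ball's centre; the ball swings in the recorder's y-z plane from y -26 to y 26, at z 98 to 104.
- pens: Two thin pen arms (3 mm round, 190 mm long), one at z 75, one at z 110, with a blue and a red pen at their ends. They turn with the lever about an upright axis at recorder -12, -105 (the origin, z 0); their ends are in front of the drum at x -41, y 84 when lifted, 14 mm nearer the drum when on the chart. Fragile: not to be pushed.
- cover (a joint): Cover's opening, rad: 0 shut, 1.55 on its stop, standing upright beyond the -y end; starts near 1.5. It balances at about 1.0: more open it falls back on its stop, less open it falls shut if let go. Mass about 0.4 kg. When open its free end is 360 mm above the bench.
- cover_handle (a point): Middle of the red handle on the cover's top: a 12 mm round bar, 100 mm long, its centre line 35 mm off the top, a post at each end. The cover is a clear box with dark edges, 166 x 314 x 163, open below. In its frame (origin on the hinge, y along the case, z up when shut) this point is at 0, 157, 198 and the bar runs along y. Open, the bar stands upright on the side away from the drum.
- cover_hinge (a point): Middle of the cover's hinge, at recorder 0, -157, 42; the axis runs along the recorder's x. The cover opens right-handed about +x: its free end goes up and over towards -y.
- cheese: Small cream cheese wheel, 124 mm across, 58 mm high, 0.75 kg; origin under its centre. A bystander.
- bottle: White bottle with a green cap, 72 mm across, 205 mm high, 0.6 kg; origin under its centre. A bystander.
- crock: White crock with a wooden lid, 96 mm across, 105 mm high, 0.7 kg; origin under its centre. A bystander.

How it is judged:
By the outcome, as a careful person would: the job done as asked, in the order asked, and still so for the second after the job is handed in, with the robot touching nothing.
It also fails if it takes over 72 s, if anything falls off the work surface, if the arm or the gripper's body presses on something with over 40 N, if the wrist force passes 120 N, or if a joint passes its speed limit or range.

ROBOT

A 6-joint arm with a two-finger parallel gripper is mounted at the origin on the work surface. World frame = base frame: x ahead of the robot, y to its left, z up, the work surface at z = 0. Lengths are in m, angles in rad, forces in N, time in s.
With the tool pointing down it reaches from about 0.425 to 0.95 m from the base axis. Payload 3.5 kg.
Tool frame: the origin (TCP) lies between the finger pads; the fingertips stand 19 mm ahead of it and the grasp point (between the pads) is the TCP; z points along the fingers, y is the line along which they close (so a half turn about z gives the same grasp; the last joint's range is limited). The gripper opens to 85 mm and grips with 20 to 120 N. Pads are 22 mm wide; open, the fingers measure 114 mm over their backs; the gripper's body (76 mm by 85 mm) begins 54 mm behind the grasp point. The pads swing forward as they close: fully open they stand 13 mm farther back than shut.
Start: joints at [1.005, 0.286, 1.577, -0, 1.279, -0.15], TCP at [0.273, 0.617, 0.25] pointing down, gripper open.
Joint ranges: [-2.77, 2.77], [-0.9, 2.22], [0.21, 2.48], [-1.53, 4.67], [0.24, 2.81], [-2.84, 2.84]. Speed limits (rad/s): [2.79, 2.79, 3.14, 3.14, 3.14, 3.14].

INTERFACE

Orientations are given as a unit quaternion [x, y, z, w].
In Python, from plant import monitor, eyes, ctrl gives the robot as it stands.
- The arm moves only by the shell command python3 -m handwheel 'ROWS' [FORCE]. ROWS is JSON, a list of rows, each a list of 7 numbers: the shift along the tool's x, y, z in units of 40 cm (1.0 is 40 cm), then the turn, a rotation vector about the tool's x, y, z in units of pi rad (1.0 is pi rad), then the opening, from -1 (shut) to 1 (fully open). A call has 1 to 12 rows; each row is the pose to reach, as a shift and turn from the pose commanded when the call began, along the tool's axes at that moment, turning the shorter way round; what a row does not reach only later rows make up. A row lasts 1/8 s, in which the tool goes at most 62.5 mm and 10.7 degrees, less where a joint would pass 70% of its speed; a pose out of reach is approached as far as the arm can. A call with a number of a shift or a turn outside -1 to 1 is refused whole. A call with a gripper value outside its range is refused whole. The fingers move at their own pace and stop on an object; FORCE is the grip in N (left out, the last holds). Time passes only in rows, so rows that repeat a pose let the fingers close. It gives the time, the measured TCP pose, the force, the opening and the grip force at its end, in the units of the state.
- monitor.get_state(): the state, without advancing time (a new reading comes with each control period).
- eyes.read_camera(name): name is "side" or "top" or "wrist"; returns the picture (384x512x3 uint8, red, green, blue); there is no depth.
- eyes.camera_params(name): a dict with "K" (3x3 intrinsics, pixels), "R" (3x3) and "t" (3): a world point X has camera coordinates R X + t. Camera axes: x right, y down, z forward; pixel columns grow to the right and rows downward; lengths in m; the calibration is good to about 2 mm. A picture is of the moment at which its call begins: read the wrist's pose just before it. camera_params takes no time and is no camera call; for the wrist camera it gives the pose at the moment of the call.
- ctrl.sign_off(): hands the job in; it is judged then, once.
The state is a dict: "time": time; "qpos": joint angles; "dq": joint speeds; "joint_efforts": joint torques, N m; "eef_pos": TCP position; "tcp_rot": TCP orientation; "contact_force": force on the tool from outside, world axes, zero at the start; "wrist_torque": the same for the moment, N m; "opening": opening from 0.0 (shut) to 1.0 (fully open); "finger_force": force on a finger pad.
Only numpy, scipy, OpenCV 4.12 (cv2) and the standard library are available. Lean on these libraries where they do the work, as an engineer would, in place of code of your own. Each camera call takes 0.05 s, during which the arm holds its last target. There are 200 camera calls.

## Working session

There is one attempt and no reset: what is moved stays moved. The work goes in short steps, Python scripts to look and compute and a shell command to move; the robot and the scene stay as the last step left them, time stands still between calls to the robot, and variables do not carry over. Pictures are saved under pics/ and viewed, at most 10 in all, crops included, and the job is handed in when it is done.

```bash
ls; mkdir -p pics; python3 - <<'E'
from plant import monitor, eyes
import cv2,numpy as np
print(monitor.get_state())
for n in ("side","top"):
    im=eyes.read_camera(n); cv2.imwrite(f"pics/{n}0.png",im[:,:,::-1]); p=eyes.camera_params(n); print(n,p)
E
```

```text
pics
{'time': 0.0, 'qpos': array([ 1.00497725e+00,  2.87195610e-01,  1.57814793e+00, -1.84062703e-05,
        1.27858276e+00, -1.50016400e-01]), 'dq': array([-8.66394384e-04, -2.50269200e-03, -9.46152391e-05, -1.19055246e-04,
       -1.69427003e-04,  9.57243742e-04]), 'joint_efforts': array([ 2.29833444e-03, -4.05966568e+01, -2.92635047e+01, -9.49661376e-05,
        5.76973718e-03,  6.55039628e-06]), 'eef_pos': array([0.27231193, 0.61698081, 0.24894289]), 'tcp_rot': array([ 2.06404142e-01,  9.78466131e-01, -1.09596339e-03, -4.00514402e-04]), 'contact_force': array([-0.20789512, -0.12266583,  0.03433056]), 'wrist_torque': array([-0.04697061, -0.02034282, -0.05795991]), 'finger_force': 0.0, 'opening': 0.9960988236488524}
side {'K': array([[381.61372325,   0.        , 258.91695464],
       [  0.        , 381.61372325, 193.46806535],
       [  0.        ,   0.        ,   1.        ]]), 'R': array([[ 0.08097959, -0.99669177,  0.00691558],
       [-0.95637164, -0.07965396, -0.28108457],
       [ 0.28070554,  0.01614825, -0.95965808]]), 't': array([0.17806014, 0.615549  , 0.73720808])}
top {'K': array([[479.60366686,   0.        , 252.48760458],
       [  0.        , 479.60366686, 192.27191337],
       [  0.        ,   0.        ,   1.        ]]), 'R': array([[-4.19330561e-03, -9.99574221e-01,  2.88754845e-02],
       [-9.88986053e-01, -1.26755798e-04, -1.48008688e-01],
       [ 1.47949329e-01, -2.91780971e-02, -9.88564431e-01]]), 't': array([0.19595476, 0.63086768, 1.23317578])}
```

View pics/side0.png

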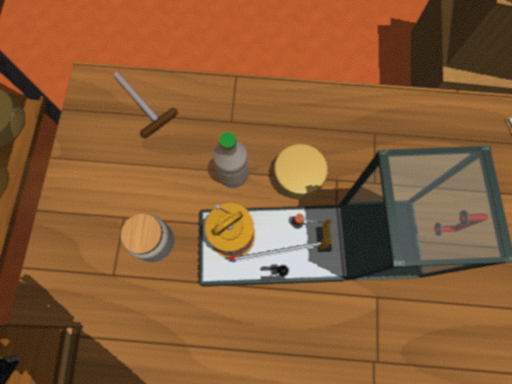

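View pics/top0.png

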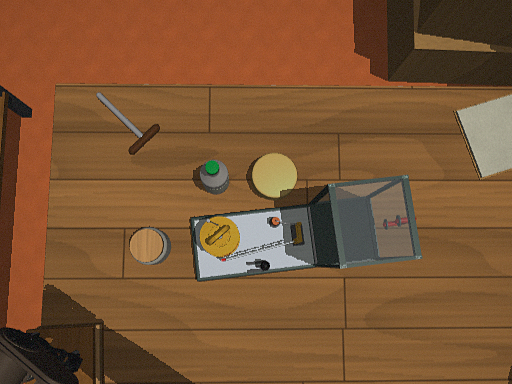

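```bash
cat > h.py <<'E'
import numpy as np, cv2
from scipy.spatial.transform import Rotation as Ro
from plant import monitor, eyes
def ray(p,uv):
    d=p["R"].T@np.linalg.solve(p["K"],[uv[0],uv[1],1.]); return -p["R"].T@p["t"],d
def onz(p,uv,z):
    c,d=ray(p,uv); return c+d*(z-c[2])/d[2]
def tri(ps,uvs):
    A=0;b=0
    for p,uv in zip(ps,uvs):
        c,d=ray(p,uv); d=d/np.linalg.norm(d); M=np.eye(3)-np.outer(d,d); A=A+M; b=b+M@c
    return np.linalg.solve(A,b)
def proj(p,X):
    x=p["K"]@(p["R"]@X+p["t"]); return x[:2]/x[2]
E
python3 - <<'E'
from h import *
ims={n:cv2.imread(f"pics/{n}0.png") for n in("side","top")}
P={n:eyes.camera_params(n) for n in ims}
for n,im in ims.items():
    hsv=cv2.cvtColor(im,cv2.COLOR_BGR2HSV)
    def rep(tag,m,box,z):
        m2=np.zeros_like(m); x0,y0,x1,y1=box; m2[y0:y1,x0:x1]=m[y0:y1,x0:x1]
        cs,_=cv2.findContours(m2,cv2.RETR_EXTERNAL,cv2.CHAIN_APPROX_NONE)
        for c in sorted(cs,key=cv2.contourArea)[::-1][:2]:
            if len(c)<5: continue
            e=cv2.minAreaRect(c); ctr=(np.min(c[:,0],0)+np.max(c[:,0],0))/2
            print(n,tag,cv2.contourArea(c),np.round(e[0],1),np.round(e[1],1),ctr,onz(P[n],e[0],z).round(4))
    b=(195,195,270,265) if n=="side" else (190,205,250,265)
    rep("wheel",cv2.inRange(hsv,(18,180,120),(30,255,255)),b,.153)
    b=(420,195,500,245) if n=="side" else (370,205,425,240)
    rep("handle",cv2.inRange(hsv,(0,110,60),(8,255,255))|cv2.inRange(hsv,(172,110,60),(179,255,255)),b,.2)
    b=(255,255,295,280) if n=="side" else (243,255,275,275)
    rep("knob",cv2.inRange(hsv,(0,0,0),(179,255,40)),b,.1)
c=ims["side"][190:290,195:355]; cv2.imwrite("pics/c1.png",cv2.resize(c,None,fx=5,fy=5,interpolation=cv2.INTER_CUBIC))
E
```

```text
side wheel 1662.0 [229.  226.5] [47. 46.] [229.  226.5] [0.5087 0.2791 0.153 ]
side handle 88.0 [478.5 217. ] [ 6. 17.] [478.5 217. ] [ 0.5547 -0.1779  0.2   ]
side handle 33.5 [448.  228.5] [ 5. 10.] [448.  228.5] [ 0.5285 -0.1209  0.2   ]
side knob 66.0 [279.6 268.5] [14.6  9.1] [278.5 270.5] [0.442  0.1735 0.1   ]
top wheel 1140.5 [219.5 236.5] [39. 39.] [219.5 236.5] [0.5078 0.2774 0.153 ]
top handle 16.5 [404. 220.] [4. 6.] [404. 220.] [ 0.5425 -0.1545  0.2   ]
top handle 15.5 [392.  223.5] [3. 8.] [392.  223.5] [ 0.5344 -0.1258  0.2   ]
top knob 60.0 [262.6 263.8] [13.7  8.7] [262.  265.5] [0.4427 0.172  0.1   ]
```

View pics/c1.png

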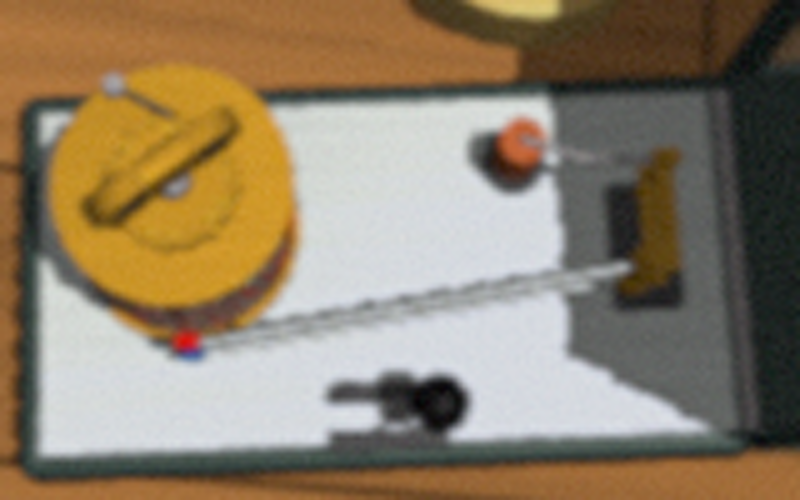

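```bash
python3 - <<'E'
from h import *
ims={n:cv2.imread(f"pics/{n}0.png") for n in("side","top")}
P={n:eyes.camera_params(n) for n in ims}
w={"side":(229,226.5),"top":(219.5,236.5)}
for n in w: print(n,"drum",onz(P[n],w[n],.147).round(4))
print("tri",tri([P["side"],P["top"]],[w["side"],w["top"]]).round(4))
for n,cols,r0,r1,b0,b1 in(("side",range(207,330),270,295,200,218),("top",range(199,305),265,290,205,225)):
    im=ims[n].astype(int); rb=cv2.GaussianBlur((im[:,:,2]-im[:,:,0]).astype(np.float32),(5,3),0)
    for tag,a,b in(("front",r0,r1),("back",b0,b1)):
        pts=[]
        for c in cols:
            if tag=="back" and 225-20<c<225+22 and n=="side": continue
            col=rb[a:b,c]; d=np.diff(col) if tag=="front" else -np.diff(col)
            k=np.argmax(d)
            if d[k]>8: pts.append(onz(P[n],(c,a+k+.5),.04)[:2])
        pts=np.float32(pts)
        vx,vy,x,y=cv2.fitLine(pts,cv2.DIST_HUBER,0,.001,.001).ravel()
        s=np.sign(vy); print(n,tag,len(pts),"yaw deg",np.degrees(np.arctan2(-vx*s,vy*s)).round(2),x.round(4),y.round(4))
# key ends from crop
for a,b in(((88,208),(238,122)),):
    A,B=[onz(P["side"],(195+(u-2)/5,190+(v-2)/5),.19) for u,v in(a,b)]
    print(A.round(4),B.round(4),"dir cw from +x deg",np.degrees(np.arctan2(-(B-A)[1],(B-A)[0])),np.linalg.norm(B-A))
for n,uv in(("side",(195+440/5,190+403/5)),): print("knob",onz(P[n],uv,.1))
print("red handle tri",tri([P["side"],P["top"]],[(478.5,217),(404,220)]),tri([P["side"],P["top"]],[(448,228.5),(392,223.5)]))
print("bottle",onz(P["side"],(229,140),.205))
E
```

```text
side drum [0.5098 0.2796 0.147 ]
top drum [0.5082 0.2776 0.147 ]
tri [0.5071 0.2776 0.1622]
side front 123 yaw deg 6.82 0.4142 0.1929
side back 83 yaw deg 6.74 0.5867 0.1708
top front 106 yaw deg 6.68 0.4147 0.1978
top back 102 yaw deg 6.11 0.5827 0.215
[0.4902 0.3055 0.19  ] [0.5269 0.2538 0.19  ] dir cw from +x deg 54.63451925188417 0.0632963448533964
knob [0.43829031 0.16639311 0.1       ]
red handle tri [ 0.53268204 -0.12603846  0.28657895] [ 0.53677142 -0.13695524  0.16669771]
bottle [0.66634889 0.29180834 0.205     ]
```

```bash
cat >> h.py <<'E'
YAW=np.radians(6.7); RR=Ro.from_euler('z',YAW).as_matrix(); O=np.array([.499,.1917,0])
def W(x,y,z): return O+RR@np.array([x,y,z])/1000
def down(yaw): # tool x at world angle yaw (deg), z down
    a=np.radians(yaw); x=np.array([np.cos(a),np.sin(a),0]); z=np.array([0,0,-1.]); return np.c_[x,np.cross(z,x),z]
def row(pos,R=None,s=None,show=True):
    s=s or monitor.get_state(); R0=Ro.from_quat(s["tcp_rot"]).as_matrix()
    sh=R0.T@(np.array(pos)-s["eef_pos"])/.4
    rv=Ro.from_matrix(R0.T@R).as_rotvec()/np.pi if R is not None else np.zeros(3)
    out=np.r_[sh,rv].round(4)
    if show: print(out.tolist())
    return out
def snap(n,f):
    p=eyes.camera_params(n); im=eyes.read_camera(n); cv2.imwrite("pics/"+f,im[:,:,::-1]); return p,im[:,:,::-1].copy()
E
python3 -c "
from h import *
print(W(20,85,179),W(-64,-26,98)); row(W(20,85,275),down(125.4))"
```

```text
[0.5089464  0.27845292 0.179     ] [0.43847052 0.15841064 0.098     ]
[-0.8831, -0.5356, -0.064, -0.0007, 0.0001, 0.171]
```

```bash
python3 -m handwheel '[[-0.883,-0.535,-0.064,0,0,0.171,1],[-0.883,-0.535,-0.064,0,0,0.171,1],[-0.883,-0.535,-0.064,0,0,0.171,1],[-0.883,-0.535,-0.064,0,0,0.171,1],[-0.883,-0.535,-0.064,0,0,0.171,1],[-0.883,-0.535,-0.064,0,0,0.171,1],[-0.883,-0.535,-0.064,0,0,0.171,1],[-0.883,-0.535,-0.064,0,0,0.171,1],[-0.883,-0.535,-0.064,0,0,0.171,1]]'
python3 - <<'E'
from h import *
p,im=snap("wrist","w1.png")
s=monitor.get_state(); print(s["eef_pos"],s["qpos"]); print("proj axis key top",proj(p,W(20,85,195)),proj(p,W(20,85,153)))
R=p["R"];print("cam",-R.T@p["t"],R[2])
E
```

```text
time: 1.23
eef_pos: [0.5088, 0.2793, 0.2754]
tcp_rot: [0.459, 0.889, -0.0, -0.001]
contact_force: [1.0, 0.3, 0.6]
opening: 1.002
finger_force: 0.0
[0.50854067 0.27972668 0.27542948] [ 3.27998987e-01  6.06740454e-02  1.78781675e+00  3.97627433e-04
  1.29413895e+00 -2.90803369e-01]
proj axis key top [251.51832342 208.97805737] [251.6716243 190.6101904]
cam [0.46039013 0.34787618 0.39902126] [ 0.18786832 -0.26575873 -0.94555687]
```

View pics/w1.png

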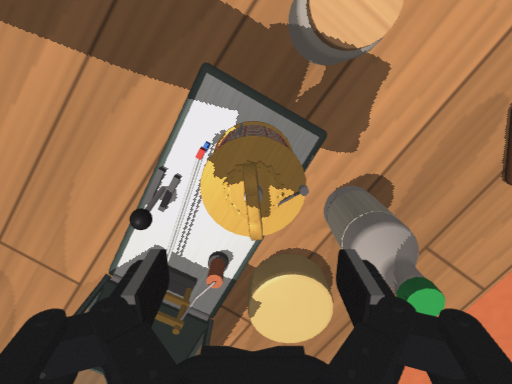

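```bash
python3 - <<'E'
from h import *
p=eyes.camera_params("wrist")
im=cv2.imread("pics/w1.png")
for a,b in(((249.5,167),(256.5,236)),):
    A,B=[onz(p,u,.179) for u in(a,b)]
    print(A,B,np.linalg.norm(A-B),np.degrees(np.arctan2(-(B-A)[1],(B-A)[0])), (A+B)/2)
hsv=cv2.cvtColor(im,cv2.COLOR_BGR2HSV)
m=cv2.inRange(hsv,(18,150,60),(30,255,255)); m[:,:195]=0;m[:,312:]=0;m[:115]=0;m[245:]=0
c=max(cv2.findContours(m,0,1)[0],key=cv2.contourArea); x,y,w,h=cv2.boundingRect(c); print(x,y,w,h,onz(p,(x+w/2,y+h/2),.147))
cv2.imwrite("pics/c2.png",cv2.resize(im[125:250,185:320],None,fx=4,fy=4,interpolation=cv2.INTER_CUBIC))
row(W(20,85,181),down(125.4))
E
```

```text
[0.4911398  0.30081086 0.179     ] [0.52995878 0.25611654 0.179     ] 0.05919878553664306 49.024253564045814 [0.51054929 0.2784637  0.179     ]
201 122 104 118 [0.50561918 0.2852525  0.147     ]
[-0.0033, -0.0008, 0.2361, -0.0003, -0.0002, 0.0003]
```

View pics/c2.png

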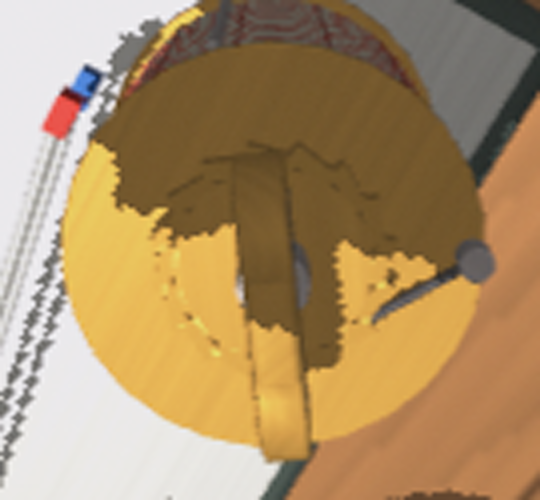

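```bash
python3 -m handwheel '[[-0.003,-0.001,0.12,0,0,-0.022,1],[-0.003,-0.001,0.2,0,0,-0.022,1],[-0.003,-0.001,0.236,0,0,-0.022,1],[-0.003,-0.001,0.236,0,0,-0.022,1],[-0.003,-0.001,0.236,0,0,-0.022,-1],[-0.003,-0.001,0.236,0,0,-0.022,-1],[-0.003,-0.001,0.236,0,0,-0.022,-1],[-0.003,-0.001,0.236,0,0,-0.022,-1],[-0.003,-0.001,0.236,0,0,-0.022,-1],[-0.003,-0.001,0.236,0,0,-0.022,-1]]' 40
```

```text
time: 2.52
eef_pos: [0.5101, 0.2781, 0.1823]
tcp_rot: [0.428, 0.904, 0.001, 0.001]
contact_force: [0.5, 0.7, 2.6]
opening: 0.144
finger_force: 39.1
```

```bash
python3 -m handwheel '[[0,0,0,0,0,0.055,-1],[0,0,0,0,0,0.11,-1],[0,0,0,0,0,0.165,-1],[0,0,0,0,0,0.22,-1],[0,0,0,0,0,0.275,-1],[0,0,0,0,0,0.33,-1],[0,0,0,0,0,0.385,-1],[0,0,0,0,0,0.44,-1],[0,0,0,0,0,0.495,-1],[0,0,0,0,0,0.55,-1],[0,0,0,0,0,0.605,-1],[0,0,0,0,0,0.66,-1]]'
python3 - <<'E'
from h import *
s=monitor.get_state();R=Ro.from_quat(s["tcp_rot"]).as_matrix();print(np.degrees(np.arctan2(R[1,0],R[0,0])),s["wrist_torque"],s["contact_force"],s["qpos"][5],s["opening"])
E
```

```text
time: 4.03
eef_pos: [0.5093, 0.2784, 0.1823]
tcp_rot: [0.996, 0.089, -0.0, -0.001]
contact_force: [-1.6, 1.8, 4.5]
opening: 0.145
finger_force: 39.3
10.26810604262267 [0.28486075 0.35387117 0.11985937] [-1.58853046  1.77323941  4.53261384] 1.7160770967712577 0.14493220633174633
```

```bash
python3 -m handwheel '[[0,0,0,0,0,0,1],[0,0,0,0,0,0,1],[0,0,0,0,0,0,1],[0,0,0,0,0,0,1],[0,0,0,0,0,-0.05,1],[0,0,0,0,0,-0.1,1],[0,0,0,0,0,-0.15,1],[0,0,0,0,0,-0.2,1],[0,0,0,0,0,-0.25,1],[0,0,0,0,0,-0.3,1],[0,0,0,0,0,-0.35,1],[0,0,0,0,0,-0.4,1]]'
python3 -m handwheel '[[0,0,0,0,0,-0.055,1],[0,0,0,0,0,-0.11,1],[0,0,0,0,0,-0.165,1],[0,0,0,0,0,-0.22,1],[0,0,0,0,0,-0.275,1],[0,0,0,0,0,-0.33,1],[0,0,0,0,0,-0.385,1],[0,0,0,0,0,-0.44,1],[0,0,0,0,0,-0.495,1],[0,0,0,0,0,-0.55,1],[0,0,0,0,0,-0.605,1],[0,0,0,0,0,-0.636,1]]'
python3 - <<'E'
from h import *
s=monitor.get_state();R=Ro.from_quat(s["tcp_rot"]).as_matrix();print(np.degrees(np.arctan2(R[1,0],R[0,0])),s["wrist_torque"],s["contact_force"],s["qpos"][5],s["opening"])
for n in("side","top"):snap(n,n+"1.png")
im=cv2.imread("pics/side1.png"); cv2.imwrite("pics/c3.png",cv2.resize(im[180:300,180:380],None,fx=4,fy=4,interpolation=cv2.INTER_CUBIC))
E
```

```text
time: 5.52
eef_pos: [0.5097, 0.2778, 0.1814]
tcp_rot: [0.75, 0.662, -0.0, -0.0]
contact_force: [-0.2, -0.2, 0.5]
opening: 1.002
finger_force: 0.0
time: 7.02
eef_pos: [0.5097, 0.2778, 0.1815]
tcp_rot: [-0.15, 0.989, -0.0, -0.0]
contact_force: [-0.4, -0.1, 0.7]
opening: 1.002
finger_force: 0.0
-162.72484529903684 [ 0.00367133  0.01970924 -0.04015094] [-0.44799986 -0.10799209  0.71938251] -1.5479453343590153 1.0024757385659926
```

```bash
python3 -m handwheel '[[0,0,0,0,0,0,-1],[0,0,0,0,0,0,-1],[0,0,0,0,0,0,-1],[0,0,0,0,0,0,-1],[0,0,0,0,0,0,-1],[0,0,0,0,0,0.055,-1],[0,0,0,0,0,0.11,-1],[0,0,0,0,0,0.165,-1],[0,0,0,0,0,0.22,-1],[0,0,0,0,0,0.275,-1],[0,0,0,0,0,0.33,-1],[0,0,0,0,0,0.385,-1]]' 50
python3 -m handwheel '[[0,0,0,0,0,0.05,-1],[0,0,0,0,0,0.1,-1],[0,0,0,0,0,0.15,-1],[0,0,0,0,0,0.2,-1],[0,0,0,0,0,0.24,-1],[0,0,0,0,0,0.24,-1]]'
python3 - <<'E'
from h import *
s=monitor.get_state();R=Ro.from_quat(s["tcp_rot"]).as_matrix();y=np.degrees(np.arctan2(R[1,0],R[0,0]));print(y,np.radians(6.7-y),s["wrist_torque"],s["contact_force"],s["qpos"][5],s["opening"])
E
```

```text
time: 8.62
eef_pos: [0.5096, 0.2787, 0.1818]
tcp_rot: [0.443, 0.897, 0.001, -0.0]
contact_force: [0.1, 2.3, 1.2]
opening: 0.141
finger_force: 48.8
time: 9.38
eef_pos: [0.5098, 0.2788, 0.1818]
tcp_rot: [0.739, 0.673, 0.001, -0.0]
contact_force: [-0.6, 4.3, 0.2]
opening: 0.14
finger_force: 48.8
84.63434665540709 -1.3602109495274843 [ 0.78143395 -0.03424103  0.14460806] [-0.64439323  4.25197688  0.2469076 ] 0.41804837983953197 0.13986153335343215
```

```bash
cat > k.py <<'E'
from h import *
s=monitor.get_state();R=Ro.from_quat(s["tcp_rot"]).as_matrix();y=np.degrees(np.arctan2(R[1,0],R[0,0]));print(y,np.radians(6.7-y)%(2*np.pi),s["wrist_torque"].round(3),s["contact_force"].round(1),s["opening"])
E
python3 -m handwheel '[[0,0,0,0,0,0.015,-1],[0,0,0,0,0,0.03,-1],[0,0,0,0,0,0.03,-1]]'; python3 k.py
python3 -m handwheel '[[0,0,0,0,0,0.01,-1],[0,0,0,0,0,0.02,-1],[0,0,0,0,0,0.02,-1]]'; python3 k.py
```

```text
time: 9.75
eef_pos: [0.5098, 0.2787, 0.1818]
tcp_rot: [0.77, 0.638, 0.001, -0.0]
contact_force: [0.4, 4.9, -0.0]
opening: 0.135
finger_force: 48.8
79.26657389297354 5.016659665855439 [ 0.889 -0.065  0.133] [ 0.4  4.9 -0. ] 0.13452769688608698
time: 10.12
eef_pos: [0.5098, 0.2787, 0.1818]
tcp_rot: [0.79, 0.613, 0.001, -0.001]
contact_force: [0.4, 5.8, -0.1]
opening: 0.138
finger_force: 48.8
75.67012847513845 5.079429479764924 [ 0.91  -0.03   0.123] [ 0.4  5.8 -0.1] 0.13837702509173697
```

```bash
python3 -m handwheel '[[0,0,0,0,0,0.015,-1],[0,0,0,0,0,0.03,-1],[0,0,0,0,0,0.03,-1]]'; python3 k.py
```

```text
time: 10.5
eef_pos: [0.5099, 0.2787, 0.1818]
tcp_rot: [0.816, 0.577, 0.001, 0.0]
contact_force: [0.3, 6.3, 0.4]
opening: 0.143
finger_force: 65.3
70.5417492057294 5.168936583307134 [ 0.935 -0.072  1.024] [0.3 6.3 0.4] 0.1427377765825645
```

```bash
python3 -m handwheel '[[0,0,0,0,0,-0.015,-1],[0,0,0,0,0,-0.015,1],[0,0,0,0,0,-0.015,1],[0,0,0,0,0,-0.015,1],[0,0,0,0,0,-0.015,1],[0,0,-0.12,0,0,-0.015,1],[0,0,-0.22,0,0,-0.015,1],[0,0,-0.22,0,0,-0.015,1]]'; python3 k.py
python3 - <<'E'
from h import *
p,im=snap("wrist","w2.png")
c=proj(p,W(20,85,179)).round(); print(c)
row(W(-64,-70,160),down(96.7))
row(W(-64,-70,103),down(96.7))
E
```

```text
time: 11.5
eef_pos: [0.5117, 0.2784, 0.2746]
tcp_rot: [0.805, 0.594, 0.004, 0.001]
contact_force: [-0.2, 0.7, -0.2]
opening: 1.002
finger_force: 0.0
72.83931451013497 5.128836503965671 [-0.014  0.063  0.054] [-0.2  0.7 -0.2] 1.0019685532205522
[248. 202.]
[-0.4401, -0.0404, 0.2783, 0.0013, -0.0005, -0.1326]
[-0.4404, -0.0409, 0.4208, 0.0013, -0.0005, -0.1326]
```

View pics/w2.png

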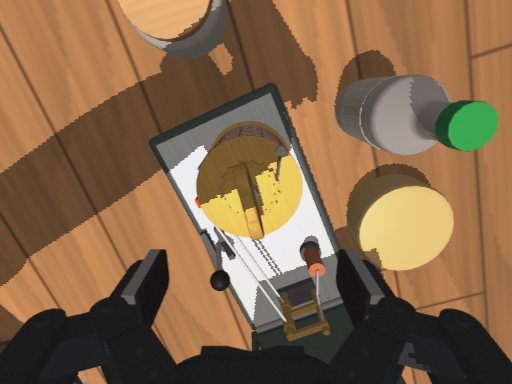

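```bash
python3 -m handwheel '[[-0.15,-0.014,0,0,0,-0.05,-1],[-0.3,-0.028,0,0,0,-0.1,-1],[-0.44,-0.04,0,0,0,-0.132,-1],[-0.44,-0.04,0,0,0,-0.132,-1]]'
python3 - <<'E'
from h import *
p,im=snap("wrist","w3.png")
p0=None
hsv=cv2.cvtColor(im,cv2.COLOR_BGR2HSV)
m=cv2.inRange(hsv,(0,0,0),(179,255,45))
n,l,st,ce=cv2.connectedComponentsWithStats(m)
for i in range(1,n):
    if 60<st[i][4]<2000: print(st[i],ce[i].round(1),(RR.T@(onz(p,ce[i],.1)-O)*1000).round(1))
print("pred knob",proj(p,W(-64,-18,100)))
row(W(-64,-70,103),down(96.7)); row(W(-64,-5,103),down(96.7))
print(monitor.get_state()["opening"])
E
```

```text
time: 12.05
eef_pos: [0.4406, 0.112, 0.2675]
tcp_rot: [0.667, 0.745, -0.001, -0.001]
contact_force: [0.8, 0.2, 0.1]
opening: 0.144
finger_force: 0.0
[245 109  24  25 478] [256.6 120.8] [-63.1 -17.8 100. ]
[  0 190  12  72 275] [  4.8 229.1] [-338.  -132.2  100. ]
[266 229  83   1  83] [307. 229.] [  -8.3 -133.2  100. ]
pred knob [255.64825951 121.03188139]
[0.0029, 0.0067, 0.4125, -0.0007, -0.0001, -0.0017]
[0.1654, 0.0058, 0.4125, -0.0007, -0.0001, -0.0017]
0.05643494822789137
```

```bash
python3 -m handwheel '[[0.003,0.007,0.14,0,0,0,-1],[0.003,0.007,0.28,0,0,0,-1],[0.003,0.007,0.412,0,0,0,-1],[0.003,0.007,0.412,0,0,0,-1],[0.04,0.006,0.412,0,0,0,-1],[0.07,0.006,0.412,0,0,0,-1],[0.1,0.006,0.412,0,0,0,-1],[0.13,0.006,0.412,0,0,0,-1],[0.155,0.006,0.412,0,0,0,-1],[0.17,0.006,0.412,0,0,0,-1],[0.178,0.006,0.412,0,0,0,-1],[0.178,0.006,0.412,0,0,0,-1]]'
python3 -c "
from h import *
s=monitor.get_state();print(RR.T@(s['eef_pos']-O)*1000,RR.T@s['contact_force'])"
```

```text
time: 13.6
eef_pos: [0.4362, 0.1856, 0.1044]
tcp_rot: [0.665, 0.747, -0.0, -0.001]
contact_force: [-0.2, 0.3, 0.4]
opening: -0.001
finger_force: 0.0
[-63.10759073   1.27587402 104.36969145] [-0.19516263  0.31496726  0.41580892]
```

```bash
cat > f.py <<'E'
from h import *
s=monitor.get_state();print((RR.T@(s['eef_pos']-O)*1000).round(1),(RR.T@s['contact_force']).round(1))
E
python3 -m handwheel '[[0.006,0,0,0,0,0,-1],[0.006,0,0,0,0,0,-1]]' >/dev/null; python3 f.py
python3 -m handwheel '[[0.006,0,0,0,0,0,-1],[0.006,0,0,0,0,0,-1]]'>/dev/null; python3 f.py
```

```text
[-63.    3.3 104.4] [-0.6 -0.4 -0.2]
[-63.    3.8 104.4] [-0.5 -8.6 -0.1]
```

```bash
python3 -m handwheel '[[-0.03,0,0,0,0,0,-1],[-0.05,0,0,0,0,0,-1],[-0.05,0,-0.14,0,0,0,-1],[-0.05,0,-0.28,0,0,0,-1],[-0.05,0,-0.42,0,0,0,-1],[-0.05,0,-0.42,0,0,0,-1]]'
python3 - <<'E'
from h import *
p,im=snap("wrist","w4.png")
hsv=cv2.cvtColor(im,cv2.COLOR_BGR2HSV)
m=cv2.inRange(hsv,(0,0,0),(179,255,45))
n,l,st,ce=cv2.connectedComponentsWithStats(m)
for i in range(1,n):
    if 60<st[i][4]<2000: print(st[i],ce[i].round(1),(RR.T@(onz(p,ce[i],.098)-O)*1000).round(1))
h={}
for n in("side","top"):
    p,im=snap(n,n+"2.png"); h[n]=p
    hsv=cv2.cvtColor(im,cv2.COLOR_BGR2HSV); m=cv2.inRange(hsv,(0,110,60),(8,255,255))|cv2.inRange(hsv,(172,110,60),(179,255,255))
    x0,y0,x1,y1=(420,195,500,245) if n=="side" else (370,205,425,240)
    q=np.zeros_like(m);q[y0:y1,x0:x1]=m[y0:y1,x0:x1]; c=cv2.findContours(q,0,1)[0]
    print(n,[cv2.boundingRect(k) for k in c])
    for th in(1.45,1.5,1.55):
        f=lambda y,z:W(0,-157+y*np.cos(th)-z*np.sin(th),42+y*np.sin(th)+z*np.cos(th))
        print(th,[proj(p,f(y,198)).round(1).tolist() for y in(107,157,207)])
im=cv2.imread("pics/side2.png")[190:265,400:512]; im2=cv2.imread("pics/top2.png")[190:265,330:442]
cv2.imwrite("pics/c5.png",np.vstack([cv2.resize(i,None,fx=4,fy=4,interpolation=cv2.INTER_CUBIC) for i in(im,im2)]))
E
```

```text
time: 14.85
eef_pos: [0.4412, 0.1707, 0.2792]
tcp_rot: [0.665, 0.747, 0.005, 0.004]
contact_force: [-0.4, 0.1, 0.0]
opening: 0.001
finger_force: 0.0
[228   5   5 114 161] [229.3  64.9] [-78.9  91.3  98. ]
[362  27   8  18  67] [365.6  35.3] [ 47.8 116.6  98. ]
[236 123  22  23 406] [246.4 134. ] [-63.2  26.2  98. ]
[  0 190  17 102 397] [  6.9 243.8] [-338.6  -98.    98. ]
side [(436, 229, 2, 2), (443, 226, 11, 6), (462, 218, 2, 2), (470, 214, 18, 7)]
1.45 [[454.3, 227.1], [464.9, 221.7], [477.1, 215.5]]
1.5 [[455.1, 228.0], [467.1, 222.6], [480.9, 216.5]]
1.55 [[455.5, 228.9], [468.8, 223.6], [484.1, 217.5]]
top [(385, 224, 1, 2), (383, 224, 1, 1), (397, 222, 1, 1), (388, 222, 9, 4), (401, 218, 7, 5), (415, 217, 1, 3)]
1.45 [[396.8, 222.6], [401.3, 221.1], [406.3, 219.4]]
1.5 [[398.1, 222.7], [403.7, 221.0], [409.9, 219.2]]
1.55 [[399.1, 222.7], [405.8, 220.9], [413.1, 219.0]]
```

View pics/c5.png

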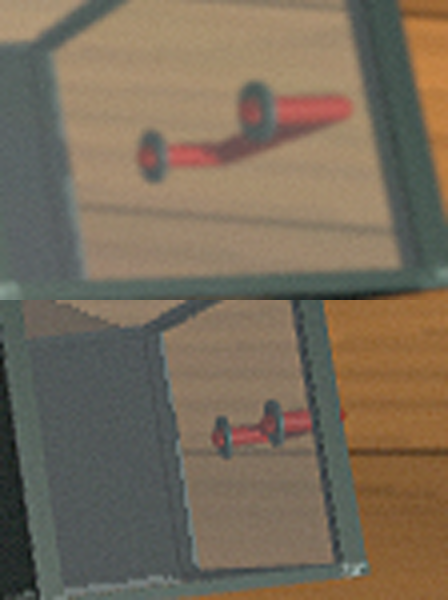

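```bash
python3 - <<'E'
from h import *
row(W(-64,-20,450),down(96.7)); row(W(0,-450,450),down(96.7))
E
```

```text
[-0.0141, -0.0024, -0.4459, -0.0005, -0.0001, -0.0007]
[-1.0888, 0.1598, -0.4465, -0.0005, -0.0001, -0.0007]
```

```bash
python3 -m handwheel '[[0,0,-0.15,0,0,0,-1],[0,0,-0.3,0,0,0,-1],[0,0,-0.446,0,0,0,-1],[-0.12,0.02,-0.446,0,0,0,-1],[-0.27,0.04,-0.446,0,0,0,-1],[-0.42,0.06,-0.446,0,0,0,-1],[-0.57,0.08,-0.446,0,0,0,-1],[-0.72,0.1,-0.446,0,0,0,-1],[-0.87,0.13,-0.446,0,0,0,0],[-0.99,0.16,-0.446,0,0,0,1],[-0.99,0.16,-0.446,0,0,0,1]]'
python3 - <<'E'
from h import *
print(monitor.get_state()["qpos"].round(3))
def tool(th): return Ro.from_rotvec(RR[:,0]*th).as_matrix()@down(96.7)
row(W(0,-450,400),tool(.75)); row(W(0,-450,300),tool(1.5))
E
```

```text
time: 16.38
eef_pos: [0.5475, -0.2188, 0.4461]
tcp_rot: [0.667, 0.745, -0.001, -0.004]
contact_force: [-0.3, 0.2, -0.4]
opening: 0.634
finger_force: 0.0
[-0.552  0.022  1.524 -0.     1.603 -0.663]
[-0.0922, 0.0005, 0.1149, -0.0012, 0.2372, -0.0026]
[-0.0934, 0.0021, 0.3649, -0.0002, 0.4759, -0.003]
```

```bash
python3 -m handwheel '[[-0.03,0,0.02,0,0.05,0,1],[-0.06,0,0.05,0,0.1,0,1],[-0.09,0,0.08,0,0.15,0,1],[-0.09,0,0.11,0,0.2,0,1],[-0.09,0,0.115,0,0.237,0,1],[-0.09,0,0.115,0,0.237,0,1]]'
python3 - <<'E'
from h import *
print(monitor.get_state()["qpos"].round(3))
def tool(th): return Ro.from_rotvec(RR[:,0]*th).as_matrix()@down(96.7)
row(W(0,-450,300),tool(1.5))
E
```

```text
time: 17.12
eef_pos: [0.5512, -0.2513, 0.4013]
tcp_rot: [0.62, 0.694, 0.242, -0.275]
contact_force: [0.7, -0.2, -0.1]
opening: 1.0
finger_force: 0.0
[-0.765  0.293  1.407  0.498  2.013 -0.795]
[-0.1797, 0.0009, 0.1788, 0.0, 0.239, -0.0017]
```

```bash
python3 -m handwheel '[[-0.03,0,0.03,0,0.04,0,1],[-0.06,0,0.06,0,0.08,0,1],[-0.09,0,0.09,0,0.12,0,1],[-0.12,0,0.12,0,0.16,0,1],[-0.15,0,0.15,0,0.2,0,1],[-0.18,0,0.18,0,0.239,0,1],[-0.18,0,0.18,0,0.239,0,1]]'
python3 - <<'E'
from h import *
print(monitor.get_state()["qpos"].round(3))
def tool(th): return Ro.from_rotvec(RR[:,0]*th).as_matrix()@down(96.7)
def hd(th,b=0): return W(0,-157+157*np.cos(th)-(198+b)*np.sin(th),42+157*np.sin(th)+(198+b)*np.cos(th))
p,im=snap("wrist","w5.png")
th=1.52
print([proj(p,W(0,-157+y*np.cos(th)-198*np.sin(th),42+y*np.sin(th)+198*np.cos(th))).round(1) for y in(107,157,207)])
row(hd(th,80),tool(th)); row(hd(th),tool(th))
E
```

```text
time: 18.0
eef_pos: [0.5517, -0.254, 0.3002]
tcp_rot: [0.488, 0.546, 0.451, -0.51]
contact_force: [-0.6, -0.2, -0.7]
opening: 1.0
finger_force: 0.0
[-0.829  0.603  1.459  0.919  2.317 -0.787]
[array([252.6, 322.7]), array([252.3, 280.3]), array([252. , 232.2])]
[-0.2195, -0.0015, 0.0734, 0.0001, 0.0079, -0.0005]
[-0.2145, -0.0015, 0.2733, 0.0001, 0.0079, -0.0005]
```

View pics/w5.png

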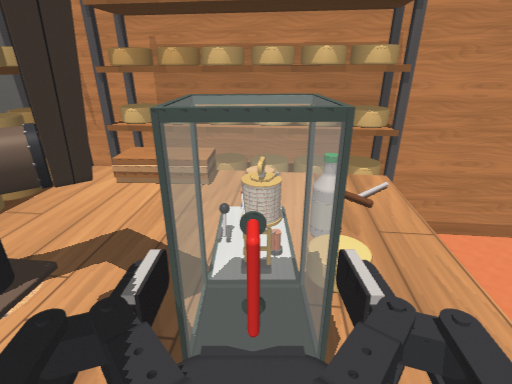

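```bash
python3 -m handwheel '[[-0.11,0,0.03,0,0.008,0,1],[-0.215,0,0.07,0,0.008,0,1],[-0.215,0,0.15,0,0.008,0,1],[-0.215,0,0.22,0,0.008,0,1],[-0.215,0,0.268,0,0.008,0,1],[-0.215,0,0.268,0,0.008,0,1]]'
python3 - <<'E'
from h import *
s=monitor.get_state();print(s["qpos"].round(3),(RR.T@(s['eef_pos']-O)*1000).round(1),s["contact_force"])
E
```

```text
time: 18.8
eef_pos: [0.5408, -0.1549, 0.2111]
tcp_rot: [0.482, 0.543, 0.458, -0.514]
contact_force: [-0.4, -0.1, 0.6]
opening: 0.998
finger_force: 0.0
[-0.742  0.602  1.664  0.894  2.149 -0.929] [   1.1 -349.1  211.1] [-0.42433008 -0.07551069  0.62425944]
```

```bash
python3 -m handwheel '[[0,0,0,0,0,0,-1],[0,0,0,0,0,0,-1],[0,0,0,0,0,0,-1],[0,0,0,0,0,0,-1],[0,0,0,0,0,0,-1],[0,0,0,0,0,0,-1]]' 60
cat > arc.py <<'E'
from h import *
import sys
s=monitor.get_state(); R0=Ro.from_quat(s["tcp_rot"]).as_matrix(); H=W(0,-157,42)
l=RR.T@(s["eef_pos"]-H); th=np.arctan2(l[2],l[1])-np.arctan2(198,157)
print("theta",th,"r",np.hypot(l[1],l[2]),"x",l[0],"tooly.x",R0[:,1]@RR[:,0],"tilt",np.arctan2(R0[2,0],R0[:,0]@RR[:,1]),"F",(RR.T@s["contact_force"]).round(1),"M",s["wrist_torque"].round(2))
v=s["eef_pos"]-H; v=v-RR[:,0]*(v@RR[:,0]); v*=0.2527/np.linalg.norm(v) if len(sys.argv)>3 else 1
p0=v
for d in np.cumsum([float(sys.argv[1])]*int(sys.argv[2])):
    p=Ro.from_rotvec(-RR[:,0]*d).apply(v); print(d.round(3),((R0.T@(p-p0))/.4).round(3),(-d/np.pi).round(4))
E
python3 arc.py .07 12
```

```text
time: 19.55
eef_pos: [0.5406, -0.1563, 0.2096]
tcp_rot: [0.482, 0.541, 0.458, -0.514]
contact_force: [-0.7, -3.1, -0.2]
opening: 0.117
finger_force: 58.5
theta 1.5273306164361502 r 0.25592570094509415 x 0.0006773296646262534 tooly.x 0.999997309796824 tilt 1.5201322996376718 F [-1.  -3.  -0.2] M [-0.49 -0.02  0.01]
0.07 [ 0.034 -0.     0.029] -0.0223
0.14 [ 0.067 -0.     0.06 ] -0.0446
0.21 [ 0.096 -0.     0.093] -0.0668
0.28 [ 0.124 -0.     0.128] -0.0891
0.35 [ 0.149 -0.     0.166] -0.1114
0.42 [ 0.171 -0.     0.204] -0.1337
0.49 [ 0.191 -0.001  0.245] -0.156
0.56 [ 0.208 -0.001  0.286] -0.1783
0.63 [ 0.221 -0.001  0.329] -0.2005
0.7 [ 0.232 -0.001  0.372] -0.2228
0.77 [ 0.24  -0.001  0.416] -0.2451
0.84 [ 0.244 -0.001  0.461] -0.2674
```

Gripped (opening ≈ 10 mm). Start with half the arc, then check forces.

```bash
python3 -m handwheel '[[0.034,0,0.029,0,-0.022,0,-1],[0.067,0,0.06,0,-0.045,0,-1],[0.096,0,0.093,0,-0.067,0,-1],[0.124,0,0.128,0,-0.089,0,-1],[0.149,0,0.166,0,-0.111,0,-1],[0.171,0,0.204,0,-0.134,0,-1],[0.191,0,0.245,0,-0.156,0,-1]]'
python3 arc.py .07 12
```

```text
time: 20.42
eef_pos: [0.5286, -0.0543, 0.2813]
tcp_rot: [0.579, 0.65, 0.327, -0.367]
contact_force: [-0.7, 0.6, -2.4]
opening: 0.115
finger_force: 58.5
theta 1.033137751845262 r 0.2559676176055347 x 0.0007117550209138051 tooly.x 0.9999984925241941 tilt 1.0277114930706106 F [-0.7  0.7 -2.4] M [-0.58 -0.09 -0.01]
0.07 [ 0.034 -0.     0.029] -0.0223
0.14 [ 0.066 -0.     0.06 ] -0.0446
0.21 [ 0.096 -0.     0.093] -0.0668
0.28 [ 0.124 -0.     0.129] -0.0891
0.35 [ 0.149 -0.     0.166] -0.1114
0.42 [ 0.171 -0.     0.205] -0.1337
0.49 [ 0.191 -0.001  0.245] -0.156
0.56 [ 0.207 -0.001  0.287] -0.1783
0.63 [ 0.221 -0.001  0.329] -0.2005
0.7 [ 0.232 -0.001  0.373] -0.2228
0.77 [ 0.239 -0.001  0.417] -0.2451
0.84 [ 0.244 -0.001  0.461] -0.2674
```

Very low forces; continue to θ ≈ 0.33.

```bash
python3 -m handwheel '[[0.034,0,0.029,0,-0.022,0,-1],[0.066,0,0.06,0,-0.045,0,-1],[0.096,0,0.093,0,-0.067,0,-1],[0.124,0,0.129,0,-0.089,0,-1],[0.149,0,0.166,0,-0.111,0,-1],[0.171,0,0.205,0,-0.134,0,-1],[0.191,0,0.245,0,-0.156,0,-1],[0.207,0,0.287,0,-0.178,0,-1],[0.221,0,0.329,0,-0.2,0,-1],[0.232,0,0.373,0,-0.223,0,-1]]'
python3 arc.py .04 10
```

```text
time: 21.68
eef_pos: [0.5081, 0.1206, 0.2833]
tcp_rot: [0.656, 0.737, 0.109, -0.122]
contact_force: [0.4, 0.7, -3.4]
opening: 0.119
finger_force: 58.4
theta 0.3306941196203691 r 0.25597133689668494 x 0.0007707994827007537 tooly.x 0.9999989832519057 tilt 0.3278154347074083 F [ 0.4  0.7 -3.4] M [-0.34 -0.18 -0.12]
0.04 [ 0.02  -0.     0.016] -0.0127
0.08 [ 0.039 -0.     0.033] -0.0255
0.12 [ 0.057 -0.     0.051] -0.0382
0.16 [ 0.075 -0.     0.07 ] -0.0509
0.2 [ 0.092 -0.     0.089] -0.0637
0.24 [ 0.108 -0.     0.109] -0.0764
0.28 [ 0.123 -0.     0.129] -0.0891
0.32 [ 0.138 -0.     0.15 ] -0.1019
0.36 [ 0.152 -0.     0.172] -0.1146
0.4 [ 0.164 -0.     0.194] -0.1273
```

```bash
python3 -m handwheel '[[0.02,0,0.016,0,-0.013,0,-1],[0.039,0,0.033,0,-0.025,0,-1],[0.057,0,0.051,0,-0.038,0,-1],[0.075,0,0.07,0,-0.051,0,-1],[0.092,0,0.089,0,-0.064,0,-1],[0.108,0,0.109,0,-0.076,0,-1],[0.116,0,0.119,0,-0.083,0,-1],[0.123,0,0.129,0,-0.089,0,-1],[0.127,0,0.134,0,-0.092,0,-1],[0.131,0,0.139,0,-0.095,0,-1],[0.131,0,0.139,0,-0.095,0,-1]]'
python3 arc.py .01 5
```

```text
time: 23.05
eef_pos: [0.5004, 0.187, 0.2478]
tcp_rot: [0.665, 0.747, 0.01, -0.012]
contact_force: [-2.9, 2.2, -1.8]
opening: 0.112
finger_force: 59.5
theta 0.03383363797432837 r 0.25593503464963785 x 0.0008352019802480944 tooly.x 0.9999971721576153 tilt 0.03166564158646078 F [-2.6  2.5 -1.8] M [0.29 0.39 0.04]
0.01 [ 0.005 -0.     0.004] -0.0032
0.02 [ 0.01  -0.     0.008] -0.0064
0.03 [ 0.015 -0.     0.012] -0.0095
0.04 [ 0.02  -0.     0.016] -0.0127
0.05 [ 0.025 -0.     0.02 ] -0.0159
```

```bash
python3 -m handwheel '[[0.005,0,0.004,0,-0.003,0,-1],[0.01,0,0.008,0,-0.006,0,-1],[0.01,0,0.008,0,-0.006,0,-1]]' >/dev/null
python3 arc.py .01 0
python3 -m handwheel '[[0.005,0,0.004,0,-0.003,0,-1],[0.005,0,0.004,0,-0.003,0,-1]]' >/dev/null
python3 arc.py .01 0
python3 -m handwheel '[[0.005,0,0.004,0,-0.003,0,-1],[0.005,0,0.004,0,-0.003,0,-1]]' >/dev/null
python3 arc.py .01 0
```

```text
theta 0.013159181825866062 r 0.2559218313534374 x 0.0008587194503933103 tooly.x 0.9999975513312118 tilt 0.012584511366661272 F [-3.5  2.1 -0.2] M [ 0.28  0.64 -0.01]
theta 0.003590523937329615 r 0.25591411737158426 x 0.000845168983827291 tooly.x 0.999997426315504 tilt 0.003079604954020176 F [-3.8  2.3  0.3] M [ 0.27  0.72 -0.01]
theta -0.006261930599583354 r 0.2559196012023153 x 0.0008510586041764912 tooly.x 0.9999973431712724 tilt -0.006290232507980713 F [-5.   2.1 -0.7] M [0.2  0.65 0.03]
```

```bash
for i in 1; do python3 -m handwheel '[[0.005,0,0.004,0,-0.003,0,-1],[0.005,0,0.004,0,-0.003,0,-1]]' >/dev/null; python3 arc.py .01 0; done
python3 -m handwheel '[[0.005,0,0.004,0,-0.003,0,-1],[0.005,0,0.004,0,-0.003,0,-1]]' >/dev/null
python3 arc.py .01 0
python3 - <<'E'
from h import *
snap("wrist","w6.png");snap("side","side3.png")
a=cv2.imread("pics/w6.png");b=cv2.imread("pics/side3.png")
cv2.imwrite("pics/c6.png",cv2.resize(np.hstack([a,b]),(800,300)))
E
```

```text
theta -0.016288103907863283 r 0.25593122783695127 x 0.0008624095227863487 tooly.x 0.9999973824069162 tilt -0.015660282909548687 F [-4.7  2.4  0.3] M [0.31 0.72 0.01]
theta -0.021470534586424672 r 0.2559029474305726 x 0.0008679359721900852 tooly.x 0.9999970886392973 tilt -0.027722080327886613 F [-5.6 -1.5  2.3] M [-0.18  0.92  0.01]
```

View pics/c6.png

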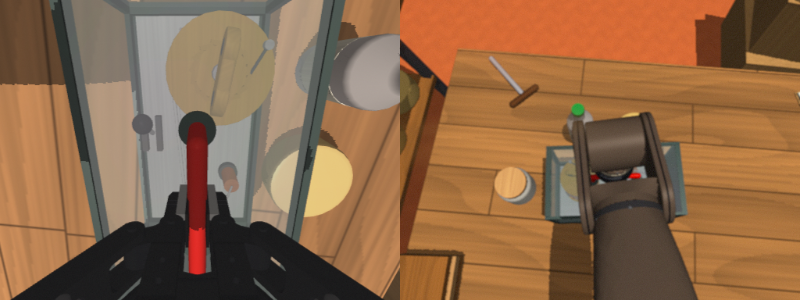

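```bash
python3 -m handwheel '[[0.003,0,0.006,0,-0.002,0,-1],[0.003,0,0.006,0,-0.002,0,-1]]' >/dev/null; python3 arc.py .01 0
python3 -m handwheel '[[0,0,0.005,0,0,0,-1],[0,0,0.005,0,0,0,-1]]' >/dev/null; python3 arc.py .01 0
```

```text
theta -0.021791821495717678 r 0.25589045097503105 x 0.0009424242499020616 tooly.x 0.9999967628512808 tilt -0.03683846550834714 F [-10.1  -4.5  10.3] M [-0.87  1.6  -0.07]
theta -0.022054715253904122 r 0.2558478712494299 x 0.0009710106578911026 tooly.x 0.9999970684817268 tilt -0.03653475600098933 F [-13.7  -4.9  16.5] M [-0.96  2.17  0.02]
```

```bash
python3 -m handwheel '[[0,0,-0.006,0,0,0,-1],[0,0,-0.006,0,0,0,0.3],[0,0,-0.006,0,0,0,1],[0,0,-0.006,0,0,0,1],[0,0,-0.006,0,0,0,1],[0,0,-0.006,0,0,0,1],[0,0,-0.1,0,0,0,1],[0,0,-0.22,0,0,0,1],[0,0,-0.36,0,0,0,1],[0,0,-0.36,0,0,0,1]]'
python3 - <<'E'
from h import *
p,_=snap("wrist","w7.png");snap("top","top4.png")
print([proj(p,W(x,y,205)).round() for x,y in((-83,0),(83,0))])
a=cv2.imread("pics/w7.png");b=cv2.imread("pics/top4.png")
cv2.imwrite("pics/c7.png",cv2.resize(np.hstack([a,b]),(800,300)))
E
```

```text
time: 26.28
eef_pos: [0.5007, 0.205, 0.3849]
tcp_rot: [0.665, 0.747, -0.006, 0.015]
contact_force: [0.2, -0.5, 0.3]
opening: 1.002
finger_force: 0.0
[array([169., 179.]), array([324., 179.])]
```

View pics/c7.png

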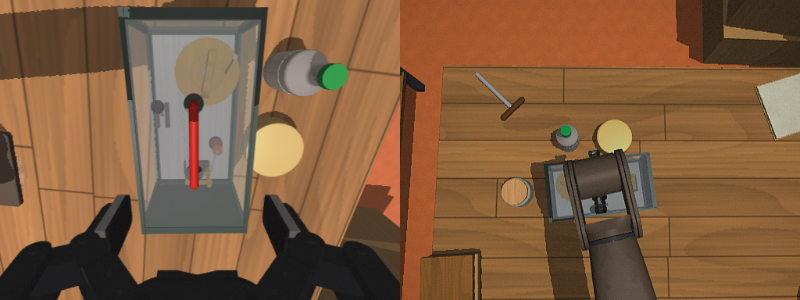

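The cover lies shut over the base, its red handle at about (195,145) in the left half of the composite. The lever is over towards the drum, the bystanders stand where they were, and the gripper is clear. I'm handing in.

```bash
python3 -c "
from plant import ctrl; print(ctrl.sign_off())"
```

```text
the job is handed in; nothing more can be done
None
```

I wound the clock to its stop in two part turns (the key holds at about its last click), pushed the pen lever fully over to the drum, let the cover down under grip until it seated, and handed the job in at about 26 s; the sign-off returned no verdict.

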